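# Empty the mitre box's catch pan and hold it over its pins

## Robot

A 6-joint arm with a two-finger parallel gripper is mounted at the origin on a cart in front of the work surface, level with it; the furniture and walls round the work are solid. World frame = base frame: x ahead of the robot, y to its left, z up, the work surface at z = 0. Lengths are in m, angles in rad, forces in N, time in s.
With the tool pointing down it reaches from about 0.4 to 0.825 m from the base axis. Payload 7 kg.
Tool frame: the origin (TCP) lies between the finger pads; the fingertips stand 8 mm ahead of it and the grasp point (between the pads) lies 11 mm behind it (arm.finger_overhang is the distance from the TCP to the fingertips, in m); z points along the fingers, y is the line along which they close (so a half turn about z gives the same grasp; the last joint's range is limited). The gripper opens to 88 mm and grips with 3 to 60 N. Pads are 19 mm wide; open, the fingers measure 130 mm over their backs; the gripper's body (78 mm by 193 mm) begins 47 mm behind the grasp point.
Start: joints at [-0.827, 0.359, 0.012, 0, -1.224, -0.288], TCP at [0.297, -0.606, 0.214] pointing down, gripper open.
Joint ranges: [-3.07, 3.07], [-1.43, 2.12], [-1.02, 1.25], [-3.03, 1.67], [-3.05, -0], [-3.03, 3.03]. Speed limits (rad/s): [2.39, 2.39, 3.01, 3.14, 3.14, 3.14].

## Interface

Orientations are given as [roll, pitch, yaw] about the fixed x, y, z axes, in that order (R = Rz(yaw) Ry(pitch) Rx(roll)).
In Python, from station import arm gives the robot as it stands.
- The arm moves only by the tool move_arm, never from a script. Its argument "rows" is text: rows parted by semicolons, each of 7 numbers parted by spaces: the turn, a rotation vector about the tool's x, y, z in degrees, then the shift along the tool's x, y, z in m, then the finger opening in m, from 0 to 0.0876. A call has 1 to 8 rows; each row shifts and turns the commanded pose from where the row before left it, along the tool's axes as they then stand; what a row does not reach is not made up. A row lasts 1/8 s, in which the tool goes at most 62.5 mm and 10.7 degrees, less where a joint would pass 70% of its speed; a pose out of reach is approached as far as the arm can. A call is refused whole if a number of a shift passes 0.0625 or a number of a turn 10.7, either way. A call with a gripper value outside its range is refused whole. The fingers move at their own pace and stop on an object; "squeeze" is the grip in N (left out, the last holds). Time passes only in rows, so rows that do not move let the fingers close. It gives the time, the measured TCP pose, the force, the opening and the grip force at its end, in the units of the state.
- arm.get_state(): the state, without advancing time (a new reading comes with each control period).
- arm.grab_frame(name): name is "side" or "top"; returns (picture, depth): 420x560x3 uint8, blue, green, red; 420x560 float32, m along the optical axis (not along the pixel's ray), 0 where there is no reading.
- arm.camera_model(name): a dict with "mtx" (3x3 intrinsics, pixels), "camera_from_world" (4x4, takes a point from world to camera coordinates). Camera axes: x right, y down, z forward; pixel columns grow to the right and rows downward; lengths in m; the calibration is good to about 2 mm. A picture is of the moment at which its call begins. camera_model takes no time and is no camera call.
- arm.job_done(): hands the job in; it is judged then, once.
The state is a dict: "t": time; "q": joint angles; "qd": joint speeds; "joint_efforts": joint torques, N m; "eef_pos": TCP position; "ee_rot": TCP orientation; "force": force on the tool from outside, world axes, zero at the start; "moment": the same for the moment, N m; "width": finger opening in m; "gripper_force": force on a finger pad.
Only numpy, scipy, OpenCV 4.12 (cv2) and the standard library are available. Lean on these libraries where they do the work, as an engineer would, in place of code of your own. Each camera call takes 0.05 s, during which the arm holds its last target. There are 200 camera calls.

## Task

Pick up the cast catch pan by its balance point on the neck and tip its five mitre offcuts over the pouring lip into the plywood scrap box, then turn it upright again. Finish holding it level and still just above the ledge on the front of the mitre box, the large hole of its hub over the thick pin and the small hole over the thin pin, not resting on them or on anything else: do not put it down or let go, because I am going to slip washers over the pins under it. Leave the other things on the bench where they are.

Things in the scene. Friction and masses are not known exactly. Their poses are not given: they have to be found in the camera images.
- catch_pan: Loose grey aluminium casting, 281 mm long, about 0.62 kg: open pan, straight neck and solid hub in one piece. Origin: on its underside, straight below its balance point when empty (the offcuts shift that about 11 mm toward the pan). x runs along the neck from hub to pan, z up. Tipped lip down by 70 degrees or more, it lets the offcuts slide out.
- balance (a point): Balance point of the empty catch pan, in the middle of its neck, 33 mm above its underside (0, 0, 33 mm in its frame); axes as the catch pan. The neck is a bar 20 mm wide (y) and 18 mm high (z = 24 to 42 mm), free from x = -25 to 50 mm.
- lip (a point): Middle of the catch pan's pouring lip, at (176, 34, 14) mm in its frame. The pan spans x = 60 to 176, y = -26 to 94 mm, floor 4 mm thick, walls 40 mm high; the far end has no wall: from x = 146 mm the floor ramps up at 22 degrees to this lip, 15 mm high.
- hole_a (a point): Lower mouth of the large through-hole (18 mm) in the hub, nearer the neck: at (-45, -20, 0) mm in the catch pan's frame. The hub is a block x = -105 to -31, y = -48 to 8 mm, 50 mm high.
- hole_b (a point): Lower mouth of the small through-hole (14 mm) in the hub, farther from the neck: at (-79, -20, 0) mm in the catch pan's frame.
- mitre_box: Fixed wooden mitre box: channel 90 mm wide (x), 270 mm long (y), 76 mm high. Origin: centre of its underside; x away from the robot at yaw 0. On its front (-x) side a steel ledge 96 mm deep, 110 mm long (y = -78 to 32) and 8 mm high carries two pins. With the pan home, catch_pan x is along mitre_box -y: the neck runs along the box's front and the pan lies at its -y end.
- pin_a (a point): Top of the thick pin (14 mm across), 30 mm above the ledge and 38 mm above the bench, at (-107, -42, 38) mm in the mitre box's frame; axes as the mitre box.
- pin_b (a point): Top of the thin pin (10 mm across), same height, at (-107, -8, 38) mm in the mitre box's frame; axes as the mitre box. With each hole over its pin, the pan's back wall clears the end of the mitre box by 12 mm and the side of the neck clears the front of the mitre box by 32 mm.
- scrap_box: Fixed open plywood scrap box, 170 mm (x) by 210 mm (y) outside, 75 mm high, walls and floor 7 mm; small battens on its two y ends add 10 mm each. Origin: centre of its underside.
- offcut0: Loose triangular mitre offcut of wood, legs 26 to 30 mm, 16 to 20 mm thick, about 14 g, starting in the catch pan. Origin: on the underside, a third of a leg in from the square corner's two sides.
- offcut1: Loose triangular mitre offcut of wood, legs 26 to 30 mm, 16 to 20 mm thick, about 14 g, starting in the catch pan. Origin: on the underside, a third of a leg in from the square corner's two sides.
- offcut2: Loose triangular mitre offcut of wood, legs 26 to 30 mm, 16 to 20 mm thick, about 14 g, starting in the catch pan. Origin: on the underside, a third of a leg in from the square corner's two sides.
- offcut3: Loose triangular mitre offcut of wood, legs 26 to 30 mm, 16 to 20 mm thick, about 14 g, starting in the catch pan. Origin: on the underside, a third of a leg in from the square corner's two sides.
- offcut4: Loose triangular mitre offcut of wood, legs 26 to 30 mm, 16 to 20 mm thick, about 14 g, starting in the catch pan. Origin: on the underside, a third of a leg in from the square corner's two sides.
- tape_measure: Bystander, to be left where it is: tape measure.
- clamp: Bystander, to be left where it is: spring clamp.
- block: Bystander, to be left where it is: wood offcut block.

How it is judged:
On the way, in this order (a step that is already met when the one before it is completed fails the run):
1. the catch pan, lifted clear of the bench, is tipped steeply with its lip over the scrap box (angle between catch_pan's own z axis and vertical above 0.7 rad and height (world z) of balance above 0.1 m and x of lip in the frame of scrap_box between -0.085 and 0.085 m and y of lip in the frame of scrap_box between -0.105 and 0.105 m), for 0.1 s.
2. all five offcuts lie in the scrap box and the pan, still in the air, is upright again (x of offcut0 in the frame of scrap_box between -0.08 and 0.08 m and y of offcut0 in the frame of scrap_box between -0.1 and 0.1 m and z of offcut0 in the frame of scrap_box between -0.01 and 0.072 m and x of offcut1 in the frame of scrap_box between -0.08 and 0.08 m and y of offcut1 in the frame of scrap_box between -0.1 and 0.1 m and z of offcut1 in the frame of scrap_box between -0.01 and 0.072 m and x of offcut2 in the frame of scrap_box between -0.08 and 0.08 m and y of offcut2 in the frame of scrap_box between -0.1 and 0.1 m and z of offcut2 in the frame of scrap_box between -0.01 and 0.072 m and x of offcut3 in the frame of scrap_box between -0.08 and 0.08 m and y of offcut3 in the frame of scrap_box between -0.1 and 0.1 m and z of offcut3 in the frame of scrap_box between -0.01 and 0.072 m and x of offcut4 in the frame of scrap_box between -0.08 and 0.08 m and y of offcut4 in the frame of scrap_box between -0.1 and 0.1 m and z of offcut4 in the frame of scrap_box between -0.01 and 0.072 m and angle between catch_pan's own z axis and vertical below 0.2 rad and height (world z) of balance above 0.08 m), for 0.2 s.
At the end, for the whole second after the job is handed in: All five offcuts lie in the scrap box. The robot grips the neck within 25 mm of the balance point and holds the pan still, level within 5 degrees, each hole's lower mouth within 8 mm sideways of its pin's axis and 2 to 60 mm above the pin's top, with no contact with the mitre box (x of offcut0 in the frame of scrap_box between -0.08 and 0.08 m and y of offcut0 in the frame of scrap_box between -0.1 and 0.1 m and z of offcut0 in the frame of scrap_box between -0.01 and 0.072 m and x of offcut1 in the frame of scrap_box between -0.08 and 0.08 m and y of offcut1 in the frame of scrap_box between -0.1 and 0.1 m and z of offcut1 in the frame of scrap_box between -0.01 and 0.072 m and x of offcut2 in the frame of scrap_box between -0.08 and 0.08 m and y of offcut2 in the frame of scrap_box between -0.1 and 0.1 m and z of offcut2 in the frame of scrap_box between -0.01 and 0.072 m and x of offcut3 in the frame of scrap_box between -0.08 and 0.08 m and y of offcut3 in the frame of scrap_box between -0.1 and 0.1 m and z of offcut3 in the frame of scrap_box between -0.01 and 0.072 m and x of offcut4 in the frame of scrap_box between -0.08 and 0.08 m and y of offcut4 in the frame of scrap_box between -0.1 and 0.1 m and z of offcut4 in the frame of scrap_box between -0.01 and 0.072 m and horizontal distance between hole_a and pin_a below 0.008 m and horizontal distance between hole_b and pin_b below 0.008 m and z of hole_a in the frame of pin_a between 0.002 and 0.06 m and z of hole_b in the frame of pin_b between 0.002 and 0.06 m and angle between catch_pan's own z axis and vertical below 0.09 rad and x of the grasp point in the frame of catch_pan between -0.025 and 0.025 m and contact force between the fingers and catch_pan above 3 N and contact force between catch_pan and mitre_box below 0.3 N and linear speed of catch_pan below 0.02 m/s and angular speed of catch_pan below 0.1 rad/s); the arm keeps its last pose, push and grip.
It fails at once if a bystander (tape measure, spring clamp or wood block) is shoved more than 30 mm (distance of any of tape_measure, clamp, block from where it was at the start of the episode above 0.03 m).
It fails at once if the catch pan strikes or leans hard on the mitre box (contact force between catch_pan and mitre_box above 20 N).
It also fails if it takes over 45 s, if anything falls off the work surface, if the arm or the gripper's body presses on something with over 40 N, if the wrist force passes 120 N, or if a joint passes its speed limit or range.

## Working session

There is one attempt and no reset: what is moved stays moved. The work goes in short steps, Python scripts to look and compute and a tool call to move; the robot and the scene stay as the last step left them, time stands still between calls to the robot, and variables do not carry over. Pictures are saved under pics/ and viewed, at most 10 in all, crops included, and the job is handed in when it is done.

Besides the shell and the picture viewer there is one more tool, called after ">>>" by a JSON object that holds its "name" and its "arguments". move_arm: Moves the arm, as the interface text tells. Its arguments: {"type":"object","properties":{"rows":{"type":"string"},"squeeze":{"type":"number"}},"required":["rows"]}

```bash
mkdir -p pics; ls
python3 - <<'E'
from station import arm
import cv2,numpy as np
for n in("top","side"):
    p,d=arm.grab_frame(n); cv2.imwrite(f"pics/{n}0.png",p); np.save(f"pics/{n}0.npy",d)
    m=arm.camera_model(n); print(n,np.round(m["mtx"],1).tolist(),np.round(m["camera_from_world"],3).tolist())
s=arm.get_state(); print({k:np.round(v,3).tolist() for k,v in s.items()})
E
```

```text
pics
top [[507.9, 0.0, 281.3], [0.0, 507.9, 209.0], [0.0, 0.0, 1.0]] [[0.012, -1.0, 0.018, 0.03], [-0.997, -0.013, -0.073, 0.545], [0.073, -0.018, -0.997, 1.51], [0.0, 0.0, 0.0, 1.0]]
side [[494.1, 0.0, 277.7], [0.0, 494.1, 205.6], [0.0, 0.0, 1.0]] [[-0.989, -0.144, -0.014, 0.58], [-0.059, 0.486, -0.872, 0.049], [0.132, -0.862, -0.49, 1.417], [0.0, 0.0, 0.0, 1.0]]
{'t': 0.1, 'q': [-0.827, 0.359, 0.011, -0.0, -1.224, -0.288], 'qd': [-0.002, -0.001, 0.0, 0.002, -0.002, 0.0], 'joint_efforts': [-0.002, -58.416, 29.375, 7.015, 0.01, -0.0], 'eef_pos': [0.297, -0.606, 0.214], 'ee_rot': [3.14, -0.0, -2.686], 'force': [-0.12, -0.419, -0.255], 'moment': [0.004, 0.036, -0.008], 'gripper_force': 0.0, 'width': 0.087}
```

View pics/top0.png

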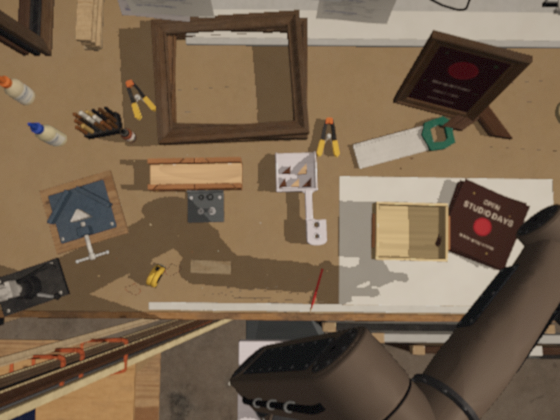

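View pics/side0.png

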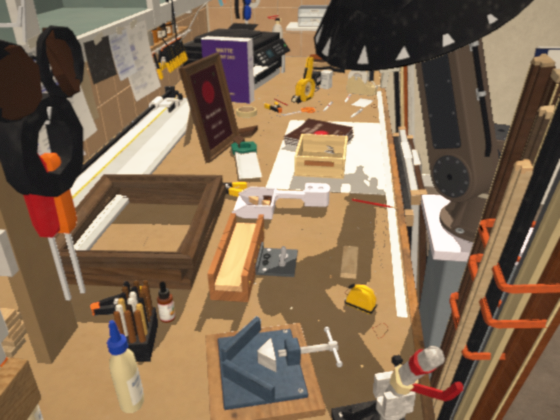

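The top view shows the pan at about (297,172) with its hub at (317,232), the ledge with its pins near (206,205), the mitre box at (195,174) and the scrap box at (411,232). The clamp is at (328,137), close to the pan. I'll zoom in on that area.

Run:
```python
import cv2
p=cv2.imread("pics/top0.png")
a=cv2.resize(p[140:260,260:345],None,fx=5,fy=5,interpolation=cv2.INTER_CUBIC)
b=cv2.resize(p[150:230,140:250],None,fx=3.4,fy=3.4,interpolation=cv2.INTER_CUBIC)
import numpy as np
c=np.zeros((600,800,3),np.uint8);c[:a.shape[0],:a.shape[1]]=a;c[:b.shape[0],426:426+b.shape[1]]=b
cv2.imwrite("pics/z1.png",c)
```

```text
(no output)
```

View pics/z1.png

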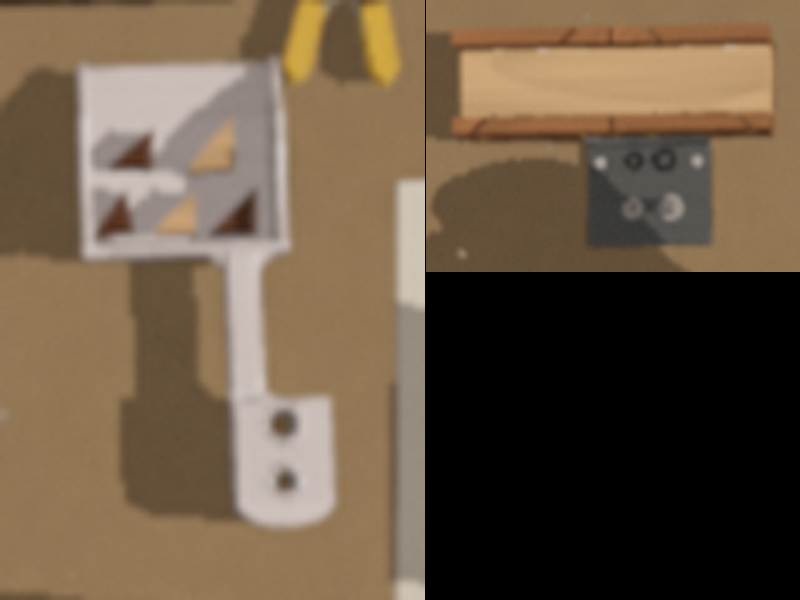

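The crop shows the pan at nearly zero yaw. Its hub holes are at zoom (284,423) and (286,481). The pins show as bright discs at (672,207) for the thick one and (633,208) for the thin one. Next I'll turn these into world positions.

```bash
cat > h.py <<'E'
import numpy as np,cv2
from station import arm
def ray(n,u,v,z):
    m=arm.camera_model(n);E=m["camera_from_world"];R=E[:3,:3];c=-R.T@E[:3,3]
    d=R.T@np.linalg.solve(m["mtx"],[u,v,1.]);return c+d*(z-c[2])/d[2]
def proj(n,P):
    m=arm.camera_model(n);E=m["camera_from_world"];q=(E[:3,:3]@np.atleast_2d(P).T).T+E[:3,3]
    w=q@m["mtx"].T;return w[:,:2]/w[:,2:]
E
python3 - <<'E'
from h import *
f=lambda x,y,s,ox,oy:((x+.5)/s-.5+ox,(y+.5)/s-.5+oy)
P=lambda *a:f(*a,5,260,140); Q=lambda x,y:f(x-426,y,3.4,140,150)
ha=ray("top",*P(284,423),.05);hb=ray("top",*P(286,481),.05)
d=ha-hb;yaw=np.arctan2(d[1],d[0]);print("holes",ha.round(4),hb.round(4),np.linalg.norm(d),np.degrees(yaw))
# long lines: neck axis at z=.042, pan wall tops z=.044
n1=ray("top",*P(244,265),.042);n2=ray("top",*P(251,390),.042);d=n1-n2;print("neck",n1,n2,np.degrees(np.arctan2(d[1],d[0])))
l1=ray("top",*P(82,250),.044);l2=ray("top",*P(82,66),.03);print("wall",np.degrees(np.arctan2(*(l2-l1)[1::-1])))
pa=ray("top",*Q(672,207),.038);pb=ray("top",*Q(633,208),.038)
print("pins",pa.round(4),pb.round(4),np.linalg.norm(pa-pb))
print("box front",[ray("top",*Q(*c),.076).round(3) for c in((453,134),(771,132))],"ledge",[ray("top",*Q(*c),.008).round(3) for c in((588,245),(712,244))])
p=cv2.imread("pics/top0.png");hsv=cv2.cvtColor(p,cv2.COLOR_BGR2HSV);roi=np.zeros(p.shape[:2],np.uint8);roi[195:270,365:455]=1
m=((hsv[...,1]>70)&(roi>0)).astype(np.uint8);c=max(cv2.findContours(m,0,2)[0],key=cv2.contourArea)
r=cv2.minAreaRect(c);print(r);b=cv2.boxPoints(r);print([ray("top",*q,.075).round(3) for q in b],ray("top",*r[0],.075))
E
```

```text
holes [ 0.4988 -0.0672  0.05  ] [ 0.4646 -0.0686  0.05  ] 0.034189081810866835 2.3634866841565887
neck [ 0.59301331 -0.04339863  0.042     ] [ 0.51851045 -0.04814619  0.042     ] 3.646134862245654
wall 0.6620469570416313
pins [0.536  0.2423 0.038 ] [0.5347 0.2762 0.038 ] 0.03395148051605105
box front [array([0.593, 0.425, 0.076]), array([0.599, 0.155, 0.076])] ledge [array([0.503, 0.32 , 0.008]), array([0.506, 0.21 , 0.008])]
((412.5, 227.5), (65.0, 83.0), 90.0)
[array([ 0.585, -0.224,  0.075]), array([ 0.588, -0.468,  0.075]), array([ 0.399, -0.465,  0.075]), array([ 0.396, -0.224,  0.075])] [ 0.49162604 -0.34501911  0.075     ]
```

```bash
cat >> h.py <<'E'
from scipy.spatial.transform import Rotation as Ro
def rows(T,n,grip,start=None,piv=None):
    """rows to reach T=(xyz, rpy deg); piv: tool-frame point that travels straight"""
    if start is None:
        s=arm.get_state();start=(s["eef_pos"],np.degrees(s["ee_rot"]))
    p0=np.array(start[0]);R0=Ro.from_euler("xyz",start[1],degrees=True)
    p1=np.array(T[0]);R1=Ro.from_euler("xyz",T[1],degrees=True);w=(R0.inv()*R1).as_rotvec()
    v=np.zeros(3) if piv is None else np.array(piv)
    a,b=p0+R0.apply(v),p1+R1.apply(v)
    out=[];pp,RR=p0,R0
    for i in range(1,n+1):
        R=R0*Ro.from_rotvec(w*i/n);p=a+(b-a)*i/n-R.apply(v)
        out.append((np.degrees((RR.inv()*R).as_rotvec()),RR.inv().apply(p-pp)));pp,RR=p,R
    for k in range(0,n,8):print("; ".join("%.1f %.1f %.1f %.4f %.4f %.4f %g"%(*r,*d,grip) for r,d in out[k:k+8]))
E
python3 - <<'E'
from h import *
print(ray("top",411.5,232.5,.075))
rows(((.547,-.0455,.15),(180,0,-177)),12,.0876)
E
```

```text
[ 0.4770529  -0.34199414  0.075     ]
0.0 -0.0 1.9 -0.0393 0.0327 0.0053 0.0876; 0.0 -0.0 1.9 -0.0381 0.0340 0.0053 0.0876; 0.0 -0.0 1.9 -0.0370 0.0353 0.0053 0.0876; 0.0 -0.0 1.9 -0.0358 0.0365 0.0053 0.0876; 0.0 -0.0 1.9 -0.0345 0.0377 0.0053 0.0876; 0.0 -0.0 1.9 -0.0332 0.0388 0.0053 0.0876; 0.0 -0.0 1.9 -0.0319 0.0399 0.0053 0.0876; 0.0 -0.0 1.9 -0.0305 0.0410 0.0053 0.0876
0.0 -0.0 1.9 -0.0292 0.0420 0.0053 0.0876; 0.0 -0.0 1.9 -0.0277 0.0430 0.0053 0.0876; 0.0 -0.0 1.9 -0.0263 0.0439 0.0053 0.0876; 0.0 -0.0 1.9 -0.0248 0.0447 0.0053 0.0876
```

>>> {"name": "move_arm", "arguments": {"rows": "0 0 1.9 -0.039 0.033 0.005 0.0876; 0 0 1.9 -0.038 0.034 0.005 0.0876; 0 0 1.9 -0.037 0.035 0.005 0.0876; 0 0 1.9 -0.036 0.0365 0.005 0.0876; 0 0 1.9 -0.0345 0.0375 0.005 0.0876; 0 0 1.9 -0.033 0.039 0.005 0.0876; 0 0 1.9 -0.032 0.04 0.005 0.0876; 0 0 1.9 -0.0305 0.041 0.005 0.0876"}}

```text
t: 1.1
eef_pos: [0.4632, -0.231, 0.1742]
ee_rot: [3.141, -0.0, -2.952]
force: [1.2, 0.6, 0.3]
width: 0.0875
gripper_force: 0.0
```

>>> {"name": "move_arm", "arguments": {"rows": "0 0 1.9 -0.029 0.042 0.005 0.0876; 0 0 1.9 -0.028 0.043 0.005 0.0876; 0 0 1.9 -0.026 0.044 0.005 0.0876; 0 0 1.9 -0.025 0.045 0.005 0.0876; 0 0 0 0 0 0 0.0876"}}

```text
t: 1.72
eef_pos: [0.5463, -0.0423, 0.1536]
ee_rot: [-3.142, -0.001, -3.081]
force: [0.3, -0.1, -1.0]
width: 0.0876
gripper_force: 0.0
```

Run:
```python
from h import *
s=arm.get_state();print({k:np.round(v,3).tolist() for k,v in s.items()})
p,d=arm.grab_frame("side");cv2.imwrite("pics/s1.png",cv2.resize(p[140:240,200:360],None,fx=5,fy=5,interpolation=cv2.INTER_CUBIC))
rows(((.547,-.0455,.022),(180,0,-177)),5,.0876)
```

```text
{'t': 1.725, 'q': [0.28, 0.201, -0.355, -0.0, -1.016, -1.79], 'qd': [-0.046, -0.022, -0.024, 0.002, -0.015, 0.052], 'joint_efforts': [1.335, -42.161, 27.022, 6.286, 0.127, -0.726], 'eef_pos': [0.546, -0.042, 0.154], 'ee_rot': [-3.142, -0.001, -3.081], 'force': [0.345, -0.112, -0.953], 'moment': [-0.09, 0.068, 0.032], 'gripper_force': 0.0, 'width': 0.088}
-0.0 -0.0 0.1 -0.0003 -0.0004 0.0263 0.0876; -0.0 -0.0 0.1 -0.0003 -0.0004 0.0263 0.0876; -0.0 -0.0 0.1 -0.0003 -0.0004 0.0263 0.0876; -0.0 -0.0 0.1 -0.0003 -0.0004 0.0263 0.0876; -0.0 -0.0 0.1 -0.0003 -0.0004 0.0263 0.0876
```

View pics/s1.png

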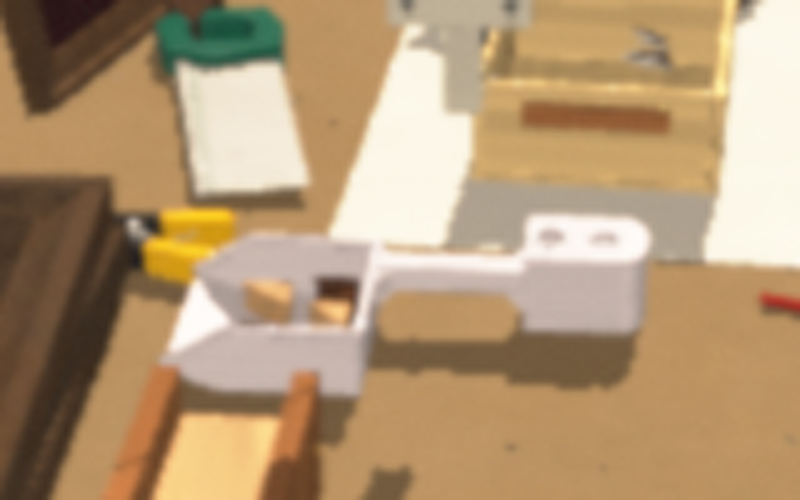

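The side view shows the pan on the bench with its hub holes at zoom (552,237) and (604,238), the clamp clear of the neck, and a finger above it at (465,60). I'll cross-check the hole positions and then descend.

Run:
```python
from h import *
for x,y in((552,237),(604,238)):print(ray("side",(x+.5)/5-.5+200,(y+.5)/5-.5+140,.05))
print(proj("side",[[.546,-.042,.146]]),proj("top",[[.5427,-.0455,.042],[.546,-.042,.15]]))
```

```text
[ 0.49576217 -0.06786184  0.05      ]
[ 0.46404803 -0.07025922  0.05      ]
[[292.7763553  161.02307315]] [[308.97294431 209.4586352 ]
 [310.56538965 205.43152981]]
```

>>> {"name": "move_arm", "arguments": {"rows": "0 0 0 0 0.003 0.03 0.0876; 0 0 0 0 0 0.03 0.0876; 0 0 0 0 0 0.03 0.0876; 0 0 0 0 0 0.025 0.0876; 0 0 0 0 0 0.015 0.0876; 0 0 0 0 0 0 0.0876", "squeeze": 60}}

```text
t: 2.52
eef_pos: [0.5445, -0.0428, 0.0237]
ee_rot: [-3.141, -0.002, -3.084]
force: [-0.2, -0.5, -0.0]
width: 0.0874
gripper_force: 0.0
```

>>> {"name": "move_arm", "arguments": {"rows": "0 0 0 0 -0.003 0.001 0.0876; 0 0 0 0 0 0 0.02; 0 0 0 0 0 0 0.015; 0 0 0 0 0 0 0.015; 0 0 0 0 0 0 0.015; 0 0 0 0 0 0 0.015; 0 0 0 0 0 0 0.015", "squeeze": 60}}

```text
t: 3.4
eef_pos: [0.5455, -0.045, 0.0234]
ee_rot: [-3.142, -0.0, -3.084]
force: [0.4, -0.2, -0.5]
width: 0.033
gripper_force: 0.0
```

>>> {"name": "move_arm", "arguments": {"rows": "0 0 0 0 0 0 0.01; 0 0 0 0 0 0 0.01; 0 0 0 0 0 0 0.01; 0 0 0 0 0 0 0.01"}}

```text
t: 3.9
eef_pos: [0.5456, -0.0449, 0.0234]
ee_rot: [3.141, 0.0, -3.084]
force: [-0.2, 2.3, 0.2]
width: 0.0191
gripper_force: 60.0
```

>>> {"name": "move_arm", "arguments": {"rows": "0 0 0 0 0 -0.01 0.01; 0 0 0 0 0 -0.02 0.01; 0 0 0 0 0 -0.03 0.01; 0 0 0 0 0 -0.03 0.01; 0 0 0 0 0 -0.03 0.01; 0 0 0 0 0 0 0.01"}}

```text
t: 4.65
eef_pos: [0.5465, -0.045, 0.1454]
ee_rot: [3.141, 0.004, -3.084]
force: [-0.5, 0.4, -8.1]
width: 0.0187
gripper_force: 60.0
```

Run:
```python
from h import *
s=arm.get_state();print({k:np.round(v,3).tolist() for k,v in s.items()})
im=[]
for n,(a,b,c,d) in(("side",(120,240,200,360)),("top",(110,250,240,360))):
    p,_=arm.grab_frame(n);im.append(cv2.resize(p[a:b,c:d],(400,300 if n=="side" else 466)))
o=np.zeros((466,800,3),np.uint8);o[:300,:400]=im[0];o[:,400:]=im[1];cv2.imwrite("pics/l1.png",o)
# pan yaw3+93 -> tool yaw -90 ; balance at lip-oriented pose upright
```

```text
{'t': 4.65, 'q': [0.275, 0.206, -0.369, 0.0, -0.992, -1.788], 'qd': [-0.001, 0.038, -0.053, -0.024, 0.04, -0.001], 'joint_efforts': [-0.15, -48.324, 29.689, 7.636, -0.907, 0.005], 'eef_pos': [0.546, -0.045, 0.145], 'ee_rot': [3.141, 0.004, -3.084], 'force': [-0.5, 0.371, -8.052], 'moment': [0.024, -0.123, -0.018], 'gripper_force': 59.965, 'width': 0.019}
```

View pics/l1.png

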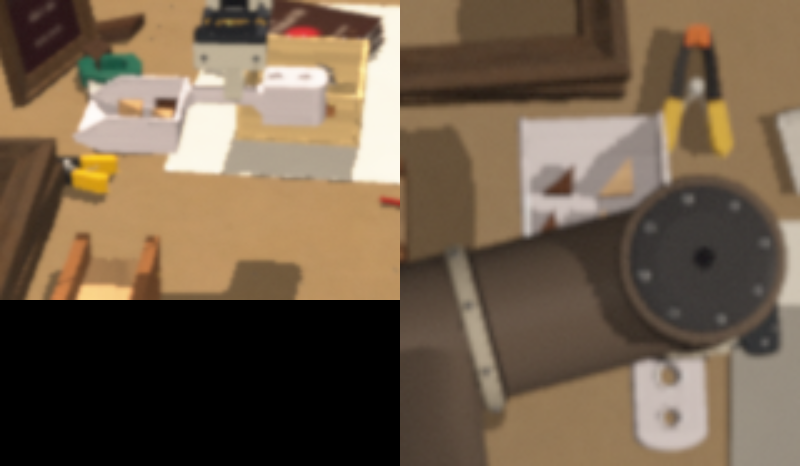

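The pan is lifted level, with its offcuts still inside and the clamp untouched. Next I'll carry it upright to the scrap box with the pan facing +y.

Run:
```python
from h import *
v=np.array([-.173,.034,.0094])
def T(lip,tilt,yaw=-90):
    R=Ro.from_euler("xyz",[180,0,yaw],degrees=True)*Ro.from_euler("y",tilt,degrees=True)
    return np.array(lip)-R.apply(v),R.as_euler("xyz",degrees=True)
A=T((.477,-.375,.15),0);B=T((.477,-.375,.15),80);print(A,B)
rows(A,16,.01)
```

```text
(array([ 0.511 , -0.548 ,  0.1594]), array([180.,   0., -90.])) (array([ 0.511     , -0.39578394,  0.32200403]), array([180., -80., -90.]))
0.0 -0.0 -5.4 0.0039 -0.0313 -0.0011 0.01; 0.0 -0.0 -5.4 0.0068 -0.0308 -0.0011 0.01; 0.0 -0.0 -5.4 0.0097 -0.0300 -0.0011 0.01; 0.0 -0.0 -5.4 0.0125 -0.0289 -0.0011 0.01; 0.0 -0.0 -5.4 0.0152 -0.0276 -0.0011 0.01; 0.0 -0.0 -5.4 0.0177 -0.0261 -0.0011 0.01; 0.0 -0.0 -5.4 0.0201 -0.0243 -0.0011 0.01; 0.0 -0.0 -5.4 0.0223 -0.0223 -0.0011 0.01
0.0 -0.0 -5.4 0.0243 -0.0201 -0.0011 0.01; 0.0 -0.0 -5.4 0.0261 -0.0177 -0.0011 0.01; 0.0 -0.0 -5.4 0.0276 -0.0151 -0.0011 0.01; 0.0 -0.0 -5.4 0.0289 -0.0125 -0.0011 0.01; 0.0 -0.0 -5.4 0.0300 -0.0097 -0.0011 0.01; 0.0 -0.0 -5.4 0.0308 -0.0068 -0.0011 0.01; 0.0 -0.0 -5.4 0.0313 -0.0039 -0.0011 0.01; 0.0 -0.0 -5.4 0.0315 -0.0009 -0.0011 0.01
```

>>> {"name": "move_arm", "arguments": {"rows": "0 0 -5.4 0.004 -0.031 -0.002 0.01; 0 0 -5.4 0.007 -0.031 -0.002 0.01; 0 0 -5.4 0.010 -0.030 -0.002 0.01; 0 0 -5.4 0.0125 -0.029 -0.002 0.01; 0 0 -5.4 0.015 -0.0275 -0.002 0.01; 0 0 -5.4 0.0175 -0.026 -0.002 0.01; 0 0 -5.4 0.020 -0.0245 -0.002 0.01; 0 0 -5.4 0.0225 -0.0225 -0.001 0.01"}}

```text
t: 5.75
eef_pos: [0.5271, -0.2973, 0.1558]
ee_rot: [3.138, -0.002, -2.327]
force: [-0.6, 0.3, -7.8]
width: 0.0191
gripper_force: 60.0
```

>>> {"name": "move_arm", "arguments": {"rows": "0 0 -5.4 0.0245 -0.020 -0.001 0.01; 0 0 -5.4 0.026 -0.0175 -0.001 0.01; 0 0 -5.4 0.0275 -0.015 -0.001 0.01; 0 0 -5.4 0.029 -0.0125 -0.001 0.01; 0 0 -5.4 0.030 -0.010 -0.001 0.01; 0 0 -5.4 0.031 -0.007 -0.001 0.01; 0 0 -5.4 0.0315 -0.004 0 0.01; 0 0 -5.4 0.0315 -0.001 0 0.01"}}

```text
t: 6.75
eef_pos: [0.5101, -0.5488, 0.1607]
ee_rot: [3.138, 0.003, -1.573]
force: [1.1, -0.3, -7.8]
width: 0.0187
gripper_force: 60.0
```

Run:
```python
from h import *
v=np.array([-.173,.034,.0094])
def T(lip,tilt,yaw=-90):
    R=Ro.from_euler("xyz",[180,0,yaw],degrees=True)*Ro.from_euler("y",tilt,degrees=True)
    return np.array(lip)-R.apply(v),R.as_euler("xyz",degrees=True)
B=T((.477,-.38,.14),80)
s=arm.get_state();print(s["q"].round(2),s["eef_pos"].round(3),np.degrees(s["ee_rot"]).round(1))
rows(B,16,.01,piv=v)
p,_=arm.grab_frame("top");cv2.imwrite("pics/t2.png",cv2.resize(p[130:330,330:560],None,fx=3,fy=3))
```

```text
[-0.56  0.51  0.13 -0.   -1.2   0.56] [ 0.51  -0.549  0.161] [179.8   0.2 -90.1]
0.0 5.0 0.0 -0.0012 -0.0000 -0.0143 0.01; 0.0 5.0 0.0 -0.0013 -0.0000 -0.0143 0.01; 0.0 5.0 0.0 -0.0013 -0.0000 -0.0143 0.01; 0.0 5.0 0.0 -0.0014 -0.0000 -0.0143 0.01; 0.0 5.0 0.0 -0.0015 -0.0000 -0.0143 0.01; 0.0 5.0 0.0 -0.0016 -0.0000 -0.0143 0.01; 0.0 5.0 0.0 -0.0016 -0.0000 -0.0143 0.01; 0.0 5.0 0.0 -0.0017 -0.0000 -0.0143 0.01
0.0 5.0 0.0 -0.0018 -0.0000 -0.0143 0.01; 0.0 5.0 0.0 -0.0018 -0.0000 -0.0144 0.01; 0.0 5.0 0.0 -0.0019 -0.0000 -0.0144 0.01; 0.0 5.0 0.0 -0.0019 -0.0000 -0.0144 0.01; 0.0 5.0 0.0 -0.0020 -0.0000 -0.0145 0.01; 0.0 5.0 0.0 -0.0020 -0.0000 -0.0145 0.01; 0.0 5.0 0.0 -0.0021 -0.0000 -0.0146 0.01; 0.0 5.0 0.0 -0.0021 -0.0000 -0.0146 0.01
```

View pics/t2.png

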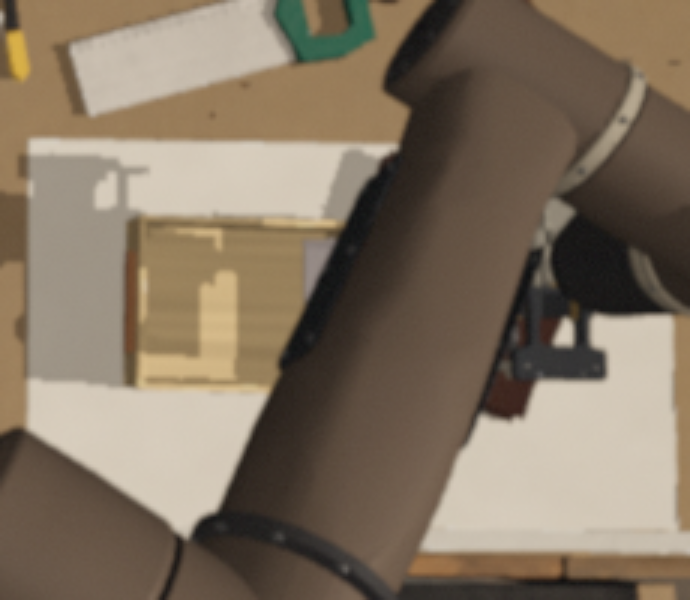

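The crop shows the scrap box rim from about (135,217) to (>340,388) and the lip inside it at column ~303, so the lip is over the box. Now I'll tip.

>>> {"name": "move_arm", "arguments": {"rows": "0 5 0 -0.001 0 -0.0143 0.01; 0 5 0 -0.001 0 -0.0143 0.01; 0 5 0 -0.0013 0 -0.0143 0.01; 0 5 0 -0.0014 0 -0.0143 0.01; 0 5 0 -0.0015 0 -0.0143 0.01; 0 5 0 -0.0016 0 -0.0143 0.01; 0 5 0 -0.0016 0 -0.0143 0.01; 0 5 0 -0.0017 0 -0.0143 0.01"}}

```text
t: 7.8
eef_pos: [0.5107, -0.5034, 0.2648]
ee_rot: [3.138, -0.698, -1.573]
force: [-0.2, -0.3, -6.9]
width: 0.0191
gripper_force: 60.0
```

Run:
```python
from h import *
v=np.array([-.173,.034,.0094])
s=arm.get_state();R=Ro.from_euler("xyz",s["ee_rot"]);print(s["q"].round(2),s["eef_pos"].round(3),R.as_matrix().round(2).tolist(),"lip",(s["eef_pos"]+R.apply(v)).round(3))
```

```text
[-0.27  0.21 -0.6   0.99 -0.84 -0.45] [ 0.511 -0.503  0.265] [[-0.0, -1.0, -0.0], [-0.77, 0.0, -0.64], [0.64, 0.0, -0.77]] lip [ 0.477 -0.377  0.146]
```

>>> {"name": "move_arm", "arguments": {"rows": "0 5 0 -0.0018 0 -0.0143 0.01; 0 5 0 -0.0018 0 -0.0144 0.01; 0 5 0 -0.0019 0 -0.0144 0.01; 0 5 0 -0.002 0 -0.0144 0.01"}}

```text
t: 8.3
eef_pos: [0.5112, -0.4564, 0.2979]
ee_rot: [3.137, -1.046, -1.57]
force: [-0.1, -1.2, -6.7]
width: 0.019
gripper_force: 60.0
```

>>> {"name": "move_arm", "arguments": {"rows": "0 5 0 -0.002 0 -0.0145 0.01; 0 5 0 -0.002 0 -0.0145 0.01; 0 5 0 -0.002 0 -0.0145 0.01; 0 5 0 -0.002 0 -0.0146 0.01"}}

```text
t: 8.8
eef_pos: [0.5118, -0.4002, 0.3127]
ee_rot: [3.127, -1.395, -1.559]
force: [1.2, -0.5, -7.3]
width: 0.0192
gripper_force: 60.0
```

Run:
```python
from h import *
v=np.array([-.173,.034,.0094])
s=arm.get_state();R=Ro.from_euler("xyz",s["ee_rot"]);print(s["q"].round(2),s["force"].round(2),s["eef_pos"].round(3),R.as_matrix().round(2).tolist(),"lip",(s["eef_pos"]+R.apply(v)).round(3))
im=[cv2.resize(arm.grab_frame(n)[0][a:b,c:d],(400,400)) for n,(a,b,c,d) in(("side",(40,200,240,400)),("top",(130,330,330,530)))]
cv2.imwrite("pics/p3.png",np.hstack(im))
```

```text
[-0.02  0.33 -0.94  1.53 -1.4  -1.27] [ 1.16 -0.49 -7.34] [ 0.512 -0.4    0.313] [[0.0, -1.0, -0.0], [-0.18, 0.0, -0.98], [0.98, 0.0, -0.18]] lip [ 0.477 -0.379  0.141]
```

View pics/p3.png

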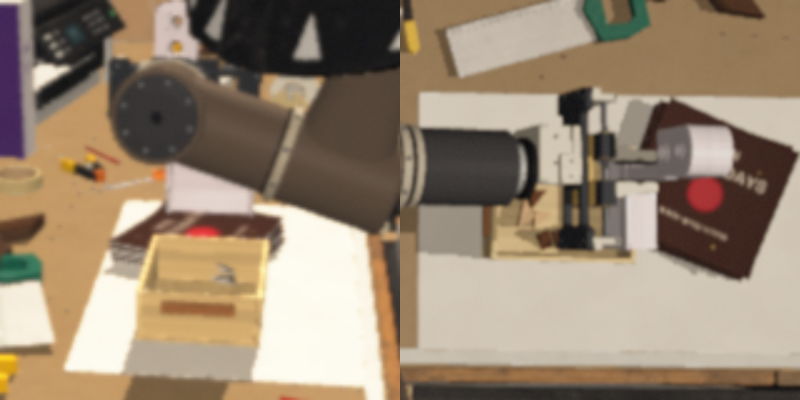

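The pan is tipped about 80° and offcuts are visible in the box in the top view near (535,210) and (545,238). I'll wait a moment, then turn the pan back upright along the same path.

>>> {"name": "move_arm", "arguments": {"rows": "0 0 0 0 0 0 0.01; 0 0 0 0 0 0 0.01; 0 0 0 0 0 0 0.01; 0 -5 0 0 0 0.0146 0.01; 0 -8 0 0.003 0 0.0233 0.01; 0 -8 0 0.003 0 0.0232 0.01; 0 -8 0 0.003 0 0.0231 0.01; 0 -8 0 0.003 0 0.023 0.01"}}

```text
t: 9.9
eef_pos: [0.5099, -0.5034, 0.2832]
ee_rot: [-3.139, -0.747, -1.579]
force: [-0.8, -1.2, -6.5]
width: 0.0191
gripper_force: 60.0
```

Run:
```python
from h import *
v=np.array([-.173,.034,.0094])
s=arm.get_state();R=Ro.from_euler("xyz",s["ee_rot"]);print(s["q"].round(2),s["eef_pos"].round(3),"lip",(s["eef_pos"]+R.apply(v)).round(3))
R=Ro.from_euler("xyz",[180,0,-90],degrees=True)
rows((np.array([.477,-.375,.20])-R.apply(v),(180,0,-90)),8,.01,piv=v)
```

```text
[-0.26  0.19 -0.61  1.04 -0.86 -0.5 ] [ 0.51  -0.503  0.283] lip [ 0.477 -0.383  0.159]
0.0 -5.3 -0.0 0.0029 -0.0002 0.0117 0.01; 0.0 -5.3 -0.0 0.0025 -0.0002 0.0115 0.01; 0.0 -5.3 -0.0 0.0020 -0.0002 0.0113 0.01; 0.0 -5.3 -0.0 0.0016 -0.0002 0.0111 0.01; 0.0 -5.3 -0.0 0.0011 -0.0002 0.0110 0.01; 0.0 -5.3 -0.0 0.0006 -0.0002 0.0109 0.01; 0.0 -5.3 -0.0 0.0001 -0.0002 0.0109 0.01; 0.0 -5.3 -0.0 -0.0004 -0.0002 0.0109 0.01
```

>>> {"name": "move_arm", "arguments": {"rows": "0 -5.3 0 0.003 0 0.0117 0.01; 0 -5.3 0 0.0025 0 0.0115 0.01; 0 -5.3 0 0.002 0 0.0113 0.01; 0 -5.3 0 0.0015 0 0.0111 0.01; 0 -5.3 0 0.001 0 0.011 0.01; 0 -5.3 0 0.0005 0 0.011 0.01; 0 -5.3 0 0 0 0.011 0.01; 0 -5.3 0 0 0 0.011 0.01"}}

```text
t: 10.9
eef_pos: [0.5102, -0.5469, 0.2084]
ee_rot: [3.14, -0.005, -1.576]
force: [-0.4, -0.6, -7.2]
width: 0.019
gripper_force: 60.0
```

Run:
```python
from h import *
s=arm.get_state();print(s["q"].round(2),s["eef_pos"].round(3),np.degrees(s["ee_rot"]).round(1),s["force"].round(2))
# up & left while turning to pan yaw 271.5 => tool yaw 91.5 via -90 -> 0 -> 91.5 (tool z negative)
a=((.53,-.20,.24),(180,0,-20));b=((.557,.10,.24),(180,0,60));c=((.556,.195,.20),(180,0,91.5))
print();rows(a,12,.01);rows(b,12,.01,start=a);rows(c,6,.01,start=b)
```

```text
[-0.56  0.48  0.18  0.01 -1.27  0.55] [ 0.51  -0.547  0.208] [179.9  -0.3 -90.3] [-0.38 -0.56 -7.2 ]

0.0 -0.0 -5.9 -0.0289 -0.0015 -0.0028 0.01; 0.0 -0.0 -5.9 -0.0286 -0.0044 -0.0028 0.01; 0.0 -0.0 -5.9 -0.0280 -0.0073 -0.0028 0.01; 0.0 -0.0 -5.9 -0.0271 -0.0102 -0.0028 0.01; 0.0 -0.0 -5.9 -0.0259 -0.0129 -0.0027 0.01; 0.0 -0.0 -5.9 -0.0245 -0.0155 -0.0027 0.01; 0.0 -0.0 -5.9 -0.0228 -0.0179 -0.0027 0.01; 0.0 -0.0 -5.9 -0.0208 -0.0201 -0.0027 0.01
0.0 -0.0 -5.9 -0.0187 -0.0221 -0.0027 0.01; 0.0 -0.0 -5.9 -0.0163 -0.0239 -0.0027 0.01; 0.0 -0.0 -5.9 -0.0138 -0.0255 -0.0027 0.01; 0.0 -0.0 -5.9 -0.0111 -0.0267 -0.0026 0.01
-0.0 0.0 -6.7 -0.0064 -0.0243 -0.0000 0.01; 0.0 0.0 -6.7 -0.0036 -0.0248 -0.0000 0.01; -0.0 0.0 -6.7 -0.0007 -0.0251 -0.0000 0.01; 0.0 0.0 -6.7 0.0022 -0.0250 -0.0000 0.01; -0.0 0.0 -6.7 0.0051 -0.0246 -0.0000 0.01; 0.0 0.0 -6.7 0.0080 -0.0238 -0.0000 0.01; -0.0 0.0 -6.7 0.0107 -0.0227 -0.0000 0.01; 0.0 0.0 -6.7 0.0132 -0.0213 -0.0000 0.01
-0.0 0.0 -6.7 0.0156 -0.0197 -0.0000 0.01; 0.0 0.0 -6.7 0.0178 -0.0177 -0.0000 0.01; 0.0 0.0 -6.7 0.0197 -0.0155 -0.0000 0.01; -0.0 0.0 -6.7 0.0214 -0.0131 -0.0000 0.01
0.0 0.0 -5.2 0.0136 -0.0081 0.0067 0.01; 0.0 0.0 -5.3 0.0143 -0.0068 0.0067 0.01; -0.0 0.0 -5.2 0.0149 -0.0054 0.0067 0.01; 0.0 0.0 -5.3 0.0153 -0.0041 0.0067 0.01; -0.0 0.0 -5.3 0.0156 -0.0026 0.0067 0.01; -0.0 0.0 -5.2 0.0158 -0.0012 0.0067 0.01
```

>>> {"name": "move_arm", "arguments": {"rows": "0 0 -5.9 -0.029 -0.0015 -0.003 0.01; 0 0 -5.9 -0.0286 -0.0044 -0.003 0.01; 0 0 -5.9 -0.028 -0.0073 -0.003 0.01; 0 0 -5.9 -0.027 -0.010 -0.003 0.01; 0 0 -5.9 -0.026 -0.013 -0.003 0.01; 0 0 -5.9 -0.0245 -0.0155 -0.003 0.01; 0 0 -5.9 -0.023 -0.018 -0.003 0.01; 0 0 -5.9 -0.021 -0.020 -0.003 0.01"}}

```text
t: 11.9
eef_pos: [0.522, -0.3145, 0.2302]
ee_rot: [3.133, -0.005, -0.749]
force: [0.8, 0.3, -5.5]
width: 0.0189
gripper_force: 60.0
```

>>> {"name": "move_arm", "arguments": {"rows": "0 0 -5.9 -0.0187 -0.022 -0.003 0.01; 0 0 -5.9 -0.0163 -0.024 -0.003 0.01; 0 0 -5.9 -0.0138 -0.0255 -0.002 0.01; 0 0 -5.9 -0.011 -0.0267 -0.002 0.01; 0 0 0 0 0 0 0.01"}}

```text
t: 12.52
eef_pos: [0.5282, -0.1985, 0.2394]
ee_rot: [3.132, -0.002, -0.338]
force: [-0.1, -0.4, -6.3]
width: 0.0189
gripper_force: 60.0
```

Run:
```python
from h import *
s=arm.get_state();print(s["q"].round(2),s["eef_pos"].round(3),np.degrees(s["ee_rot"]).round(1))
im=[cv2.resize(arm.grab_frame(n)[0][a:b,c:d],(400,400)) for n,(a,b,c,d) in(("side",(80,240,200,360)),("top",(170,290,340,460)))]
cv2.imwrite("pics/c4.png",np.hstack(im))
```

```text
[-0.01  0.16 -0.2   0.01 -1.21  1.24] [ 0.528 -0.198  0.239] [ 1.795e+02 -1.000e-01 -1.930e+01]
```

View pics/c4.png

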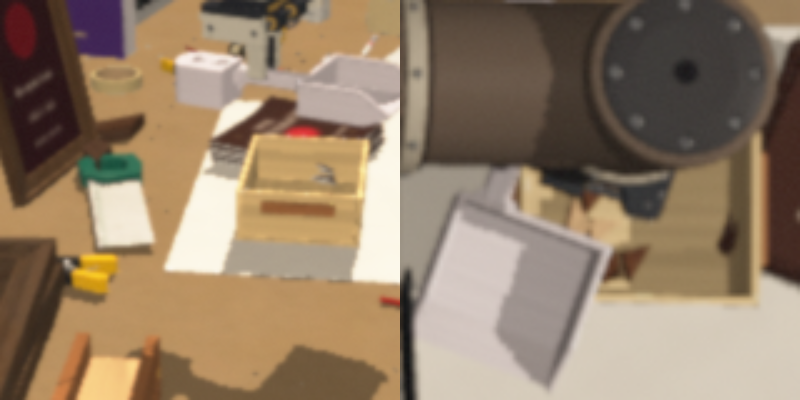

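The pan is empty, and pieces are visible in the box at (590,205), (630,262) and (728,235). I'll carry on to the home position and count them all from there.

>>> {"name": "move_arm", "arguments": {"rows": "0 0 -6.7 -0.0064 -0.0243 0 0.01; 0 0 -6.7 -0.0036 -0.0248 0 0.01; 0 0 -6.7 -0.0007 -0.025 0 0.01; 0 0 -6.7 0.0022 -0.025 0 0.01; 0 0 -6.7 0.005 -0.0246 0 0.01; 0 0 -6.7 0.008 -0.0238 0 0.01; 0 0 -6.7 0.0107 -0.0227 0 0.01; 0 0 -6.7 0.0132 -0.0213 0 0.01"}}

```text
t: 13.62
eef_pos: [0.5446, -0.0003, 0.2367]
ee_rot: [3.133, 0.007, 0.597]
force: [1.1, -0.5, -7.0]
width: 0.0189
gripper_force: 60.0
```

>>> {"name": "move_arm", "arguments": {"rows": "0 0 -6.7 0.0156 -0.0197 0 0.01; 0 0 -6.7 0.0178 -0.0177 0 0.01; 0 0 -6.7 0.0197 -0.0155 0 0.01; 0 0 -6.7 0.0214 -0.0131 0 0.01; 0 0 -5.2 0.0136 -0.008 0 0.01; 0 0 -5.2 0.0143 -0.0068 0 0.01; 0 0 -5.2 0.015 -0.0054 0 0.01; 0 0 -5.2 0.0153 -0.004 0 0.01"}}

```text
t: 14.62
eef_pos: [0.551, 0.1627, 0.2349]
ee_rot: [3.141, 0.011, 1.427]
force: [-0.5, -0.1, -7.5]
width: 0.0188
gripper_force: 60.0
```

>>> {"name": "move_arm", "arguments": {"rows": "0 0 -5.2 0.0156 -0.0026 0 0.01; 0 0 -5.2 0.0158 -0.0012 0 0.01; 0 0 0 0 0 0 0.01; 0 0 0 0 0 0 0.01"}}

```text
t: 15.12
eef_pos: [0.5504, 0.1941, 0.2345]
ee_rot: [-3.14, 0.011, 1.605]
force: [-0.3, 0.3, -7.9]
width: 0.0191
gripper_force: 60.0
```

Run:
```python
from h import *
s=arm.get_state();print(s["q"].round(2),s["eef_pos"].round(4),np.degrees(s["ee_rot"]).round(1))
t,_=arm.grab_frame("top");q,_=arm.grab_frame("side");cv2.imwrite("pics/raw_t5.png",t);cv2.imwrite("pics/raw_s5.png",q)
im=[cv2.resize(q[130:290,180:340],(400,400),interpolation=2),cv2.resize(t[150:250,140:260],(400,333),interpolation=2),cv2.resize(t[190:280,360:460],(222,200),interpolation=2)]
o=np.zeros((600,800,3),np.uint8);o[:400,:400]=im[0];o[:333,400:]=im[1];o[333:533,400:622]=im[2];cv2.imwrite("pics/h5.png",o)
```

```text
[ 0.68  0.2  -0.16  0.01 -1.21  2.49] [0.5504 0.1941 0.2345] [-179.9    0.6   92. ]
```

View pics/h5.png

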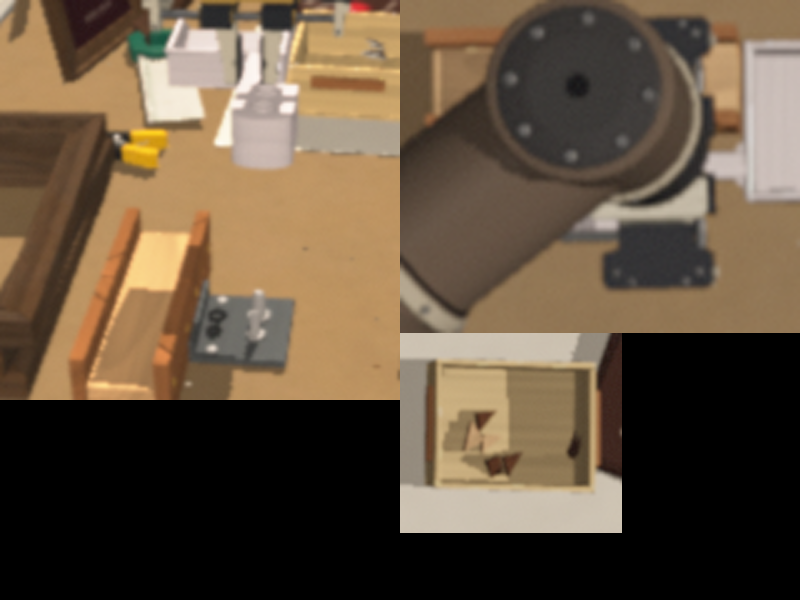

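The home-position view shows the hub at (265,125) above the ledge with its pins at (258,293). The pan is empty and the offcuts lie in the scrap box, clustered around (490,440) with one at (574,447). I'll use depth to check the pins, the hub and the holes.

```bash
cat >> h.py <<'E'
def cloud(n,d):
    m=arm.camera_model(n);E=m["camera_from_world"];v,u=np.mgrid[:420,:560]
    c=np.stack([u,v,np.ones_like(u)],-1)@np.linalg.inv(m["mtx"]).T*d[...,None]
    return (c-E[:3,3])@E[:3,:3]
E
python3 - <<'E'
from h import *
for n in("top","side"):
    W=cloud(n,np.load(f"pics/{n}0.npy"));x,y,z=W[...,0],W[...,1],W[...,2]
    k=(x>.51)&(x<.57)&(y>.19)&(y<.32)&(z>.025)&(z<.06)
    for i,(lo,hi) in enumerate(((.2,.259),(.259,.32))):
        j=k&(y>lo)&(y<hi);print(n,i,j.sum(),W[j].mean(0).round(4),np.ptp(W[j],0).round(3))
    if n=="top":
        j=(abs(x-.48)<.05)&(abs(y+.067)<.045)&(z>.04)&(z<.06);print("hub0 x %.4f %.4f y %.4f %.4f n%d"%(x[j].min(),x[j].max(),y[j].min(),y[j].max(),j.sum()))
_,d=arm.grab_frame("side");W=cloud("side",d);x,y,z=W[...,0],W[...,1],W[...,2]
j=(abs(x-.54)<.06)&(abs(y-.26)<.06)&(z>.19)&(z<.29)
top=np.percentile(z[j],98);print("hub top",top);j&=z>.255
print(j.sum(),W[j].mean(0),"x",np.percentile(x[j],[1,99]),"y",np.percentile(y[j],[1,99]),"z",np.percentile(z[j],[5,95]))
u=cv2.imread("pics/raw_s5.png");s=arm.get_state();R=Ro.from_euler("xyz",s["ee_rot"])
for nm,v in(("a",(.0494,-.02,.0234)),("b",(.0834,-.02,.0234))):print(nm,(s["eef_pos"]+R.apply(v)).round(4))
E
```

```text
top 0 19 [0.5383 0.2455 0.0364] [0.012 0.013 0.018]
top 1 10 [0.5373 0.2797 0.0354] [0.006 0.009 0.015]
hub0 x 0.4405 0.5294 y -0.0962 -0.0367 n460
side 0 33 [0.5361 0.2511 0.0328] [0.011 0.012 0.015]
side 1 21 [0.5354 0.2837 0.0328] [0.008 0.009 0.014]
hub top 0.287249758993737
583 [0.53467804 0.24757674 0.2646482 ] x [0.50000637 0.57483933] y [0.2014307  0.30219212] z [0.25639456 0.28563894]
a [0.5288 0.2427 0.2108]
b [0.5276 0.2767 0.2105]
```

>>> {"name": "move_arm", "arguments": {"rows": "0 0.4 0 0.0015 0.008 0 0.01; 0 0 0 0 0 0.02 0.01; 0 0 0 0 0 0.03 0.01; 0 0 0 0 0 0.03 0.01; 0 0 0 0 0 0.02 0.01; 0 0 0 0 0 0 0.01; 0 0 0 0 0 0 0.01"}}

```text
t: 16.15
eef_pos: [0.5594, 0.1969, 0.1357]
ee_rot: [3.141, 0.003, 1.608]
force: [-0.1, -0.0, -6.8]
width: 0.0189
gripper_force: 60.0
```

Run:
```python
from h import *
s=arm.get_state();R=Ro.from_euler("xyz",s["ee_rot"]);print(s["eef_pos"].round(4),np.degrees(s["ee_rot"]).round(2),"tilt",np.degrees(np.arccos(-R.as_matrix()[2,2])),s["force"].round(1))
H=[s["eef_pos"]+R.apply(v) for v in((.0494,-.02,.0234),(.0834,-.02,.0234),(.0494,-.02,-.0266),(.0834,-.02,-.0266))]
print(np.round(H,4))
q,d=arm.grab_frame("side");t,dt=arm.grab_frame("top")
P=proj("side",H+[[.5365,.2445,.038],[.536,.2785,.038]]);print(P.round(1))
W=cloud("side",d);x,y,z=W[...,0],W[...,1],W[...,2]
zt=H[2][2];j=(abs(x-.535)<.06)&(y>.215)&(y<.33)&(abs(z-zt)<.006)
print("hubtop",j.sum(),"x",np.percentile(x[j],[2,98]),"y",np.percentile(y[j],[2,98]),"expect x",H[2][0]-.028,H[2][0]+.028,"ymax",H[2][1]+.06)
c=cv2.resize(q[150:290,225:325],(570,800)[:2] and (428,600),interpolation=2)
for i,(u,v) in enumerate(P):
    cv2.circle(c,(int((u+.5-225)*4.28),int((v+.5-150)*4.28)),2,((0,0,255),(0,255,0),(255,0,0))[i//2],-1)
cv2.imwrite("pics/f6.png",c)
```

```text
[0.5594 0.1969 0.1357] [1.7994e+02 1.7000e-01 9.2120e+01] tilt 0.181449867237753 [-0.1 -0.  -6.8]
[[0.5376 0.2454 0.1122]
 [0.5364 0.2794 0.1121]
 [0.5376 0.2456 0.1622]
 [0.5363 0.2796 0.1621]]
[[282.4 221.3]
 [281.  228.6]
 [282.3 203.6]
 [280.8 210.6]
 [283.2 246. ]
 [281.6 253.7]]
hubtop 397 x [0.50907009 0.56338645] y [0.23030319 0.30405995] expect x 0.5095787770536746 0.5655787770536747 ymax 0.3055840713040204
```

View pics/f6.png

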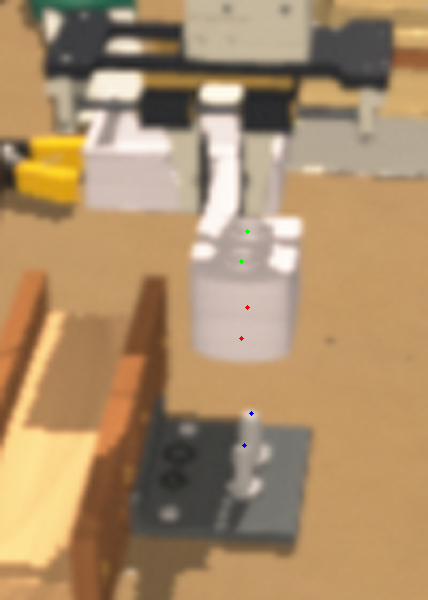

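The view shows the hub centred above the pins. My predicted hole and pin points (green, red, blue) line up with the picture, and depth agrees within about 2 mm. Now I'll lower it to about 24 mm above the pins.

>>> {"name": "move_arm", "arguments": {"rows": "0 0 0 -0.0005 -0.0005 0.015 0.01; 0 0 0 0 0 0.015 0.01; 0 0 0 0 0 0.012 0.01; 0 0 0 0 0 0.008 0.01; 0 0 0 0 0 0 0.01; 0 0 0 0 0 0 0.01; 0 0 0 0 0 0 0.01; 0 0 0 0 0 0 0.01"}}

```text
t: 17.25
eef_pos: [0.5581, 0.196, 0.0851]
ee_rot: [3.141, 0.003, 1.608]
force: [0.0, -0.2, -6.7]
width: 0.0189
gripper_force: 60.0
```

Run:
```python
from h import *
s=arm.get_state();R=Ro.from_euler("xyz",s["ee_rot"]);print(s["eef_pos"].round(4),np.degrees(s["ee_rot"]).round(2),s["force"].round(1),s["gripper_force"],abs(s["qd"]).max())
H=[s["eef_pos"]+R.apply(v) for v in((.0494,-.02,.0234),(.0834,-.02,.0234))];print(np.round(H,4))
_,d=arm.grab_frame("side");W=cloud("side",d);x,y,z=W[...,0],W[...,1],W[...,2]
j=(abs(x-.535)<.06)&(y>.215)&(y<.33)&(abs(z-H[0][2]-.05)<.006)
print("hubtop",j.sum(),np.percentile(x[j],[2,98]),np.percentile(y[j],[2,98]),np.median(z[j]))
```

```text
[0.5581 0.196  0.0851] [179.99   0.18  92.12] [ 0.  -0.2 -6.7] 59.96544599533081 0.0022938607667741143
[[0.5363 0.2446 0.0615]
 [0.535  0.2785 0.0614]]
hubtop 403 [0.50812667 0.56202869] [0.22999758 0.30415774] 0.11184471578884053
```

```bash
python3 -c "
from station import arm
print(arm.job_done())"
```

```text
the job is handed in; nothing more can be done
None
```

The job is handed in: the offcuts went into the scrap box (I made out at least five pieces there, and the pan is empty), and by my measurements the arm is holding the pan level and still, its holes within about 2 mm of the pin axes and about 23 mm above the pin tops.

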